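# Dosing cup out of the caddy and under the grinder spout

### The arm

A 6-joint arm with a two-finger parallel gripper is mounted at the origin on the work surface. World frame = base frame: x ahead of the robot, y to its left, z up, the work surface at z = 0. Lengths are in m, angles in rad, forces in N, time in s.
With the tool pointing down it reaches from about 0.35 to 0.975 m from the base axis. Payload 4.9 kg.
Tool frame: the origin (TCP) lies between the finger pads; the fingertips stand 17 mm ahead of it and the grasp point (between the pads) lies 2 mm behind it (bot.nose_length is the distance from the TCP to the fingertips, in m); z points along the fingers, y is the line along which they close (so a half turn about z gives the same grasp; the last joint's range is limited). The gripper opens to 85 mm and grips with 20 to 120 N. Pads are 22 mm wide; open, the fingers measure 114 mm over their backs; the gripper's body (76 mm by 85 mm) begins 54 mm behind the grasp point. The pads swing forward as they close: fully open they stand 13 mm farther back than shut.
Start: joints at [1.092, 0.053, 1.613, -0, 1.476, -0.119], TCP at [0.22, 0.585, 0.248] pointing down, gripper open.
Joint ranges: [-3.01, 3.01], [-1.01, 2.22], [0.06, 2.58], [-1.02, 4.17], [0.09, 2.62], [-3.14, 3.14]. Speed limits (rad/s): [2.57, 2.57, 3.14, 3.14, 3.14, 3.14].

### API

Orientations are given as a unit quaternion [w, x, y, z].
In Python, from cell import bot gives the robot as it stands.
- The arm moves only by the tool jog_arm, never from a script. Its argument "motion" is a list that holds one entry, the list of rows, each a list of 7 numbers: the opening in per cent of the stroke, from 0 (shut) to 100 (fully open), then the shift along the tool's x, y, z in mm, then the turn, a rotation vector about the tool's x, y, z in degrees. In form: [[[fingers, dx, dy, dz, wx, wy, wz], ...]]. A call has exactly 8 rows; each row is the pose to reach, as a shift and turn from the pose commanded when the call began, along the tool's axes at that moment; what a row does not reach only later rows make up. A row lasts 1/12 s, in which the tool goes at most 41.7 mm and 7.16 degrees, less where a joint would pass 70% of its speed; a pose out of reach is approached as far as the arm can. A call with a gripper value outside its range is refused whole. The fingers move at their own pace and stop on an object; "newtons" is the grip in N (left out, the last holds). Time passes only in rows, so rows that repeat a pose let the fingers close, or fill a call up. It gives the time, the measured TCP pose, the force, the opening and the grip force at its end, in the units of the state.
- bot.observe(): the state, without advancing time (a new reading comes with each control period).
- bot.camera(name): name is "scene" or "top" or "wrist"; returns the picture (480x640x3 uint8, blue, green, red); there is no depth.
- bot.camera_params(name): a dict with "vertical_fov" (degrees; the focal length in pixels is half the picture's height over the tangent of half this angle, whatever the lens; pixels are square), "cx", "cy" (the principal point, pixels), "extrinsics" (4x4, takes a point from camera to world coordinates). Camera axes: x right, y down, z forward; pixel columns grow to the right and rows downward; lengths in m; the calibration is good to about 2 mm. A picture is of the moment at which its call begins: read the wrist's pose just before it. camera_params takes no time and is no camera call; for the wrist camera it gives the pose at the moment of the call.
- bot.sign_off(): hands the job in; it is judged then, once.
The state is a dict: "time": time; "joint_positions": joint angles; "qd": joint speeds; "joint_torque": joint torques, N m; "ee_pos": TCP position; "orientation": TCP orientation; "contact_force": force on the tool from outside, world axes, zero at the start; "ft_torque": the same for the moment, N m; "gripper_width": finger opening in m; "gripper_force": force on a finger pad.
Only numpy, scipy, OpenCV 4.12 (cv2) and the standard library are available. Lean on these libraries where they do the work, as an engineer would, in place of code of your own. Each camera call takes 0.05 s, during which the arm holds its last target. There are 200 camera calls.

### The job

Lift the steel dosing cup with the black side handle straight up out of the green caddy, stand it on the round black mark at the front of the grinder's tray with its handle pointing away from the grinder, and let go of it. Then take it again by its handle and slide it along the tray, without lifting it, until its mouth is centred under the grinder's spout, and leave it standing there with the handle still towards the front. Do not drop the cup, and leave the funnel basket and the coffee canister where they are.

Things in the scene. Friction and masses are not known exactly. Their poses are not given: they have to be found in the camera images.
- doser: Steel dosing cup: open cylinder, 64 mm outer diameter, 80 mm tall, wall 3 mm, about 0.2 kg. Origin at the centre of its underside, z up. A straight black bar handle points along its -x: 14 mm wide (y), 18 mm tall (z 49 to 67 mm), level, from the wall out to x = -96 mm. At the start it stands upright in one of the caddy's two wells, handle in the slot.
- doser_grip (a point): Grip point on the cup's handle, in the middle of the bar, at (-72, 0, 58) mm in the cup's frame.
- doser_mouth (a point): Centre of the cup's mouth, at the rim, 80 mm above the cup's origin.
- caddy: Green open-topped caddy, fixed, 180 (x) by 300 (y) by 70 mm tall, wall and floor 5 mm. Origin at the centre of its underside. Wells around (40, -75) and (40, 75) mm: one holds the cup, the other the funnel. In front of each, two fins (80 mm tall, x -85 to -15 mm, 36 mm apart in the clear) enclose the handle: fingers do not fit beside it there, only around the cup's body.
- grinder: Electric grinder, fixed. Origin on the worktop right under the spout; -x points to the tray's front, z up. Flat steel tray: top at z = 10 mm, x -170 to 60 mm, 120 mm wide. The body, 130 to 160 mm wide, lies behind x = 50 mm, up to z = 390 mm; its head overhangs from x = 57 mm at z 200 to 270 mm, and a black spout slopes from it to the origin's axis, above z = 112 mm.
- spout (a point): Lower tip of the grinder's black spout, 20 mm in diameter, at (0, 0, 112) mm in the grinder's frame; pointing down. The standing cup passes 22 mm below it.
- park (a point): Centre of the flat round black mark (72 mm across) on the tray's front part, at (-115, 0, 10) mm in the grinder's frame.
- funnel: Bystander: aluminium funnel basket standing on its black rubber rim, stem up, 62 mm across, 85 mm tall, in the caddy's other well. Origin at the centre of its underside.
- canister: Bystander: white tin coffee canister with a steel lid, 80 mm across, 120 mm tall, standing on the worktop behind the caddy. Origin at the centre of its underside.
There are look-alikes about, which are no part of the job. What is shaped like the doser but blue or yellow is not meant.

How it is judged:
On the way, in this order (a step that is already met when the one before it is completed fails the run):
1. the dosing cup is lifted clear of the caddy (z of doser in the frame of caddy above 0.09 m), for 0.05 s.
2. the dosing cup stands on the tray's round mark (axis within 25 mm of its centre), upright, handle towards the front (within about 25 degrees), let go and at rest (angle between doser's own z axis and vertical below 0.1 rad and z of doser in the frame of grinder between 0.006 and 0.014 m and horizontal distance between doser and park below 0.025 m and angle between the x axis of doser and the x axis of grinder, either way round below 0.45 rad and x of doser_grip in the frame of grinder below -0.13 m and contact force between doser and the fingers below 0.1 N and linear speed of doser below 0.02 m/s), for 0.2 s.
3. the cup is held by its handle while standing on the tray, still more than 60 mm from the spout (angle between doser's own z axis and vertical below 0.1 rad and z of doser in the frame of grinder between 0.006 and 0.014 m and contact force between doser and the fingers above 1 N and distance between the grasp point and doser_grip below 0.04 m and horizontal distance between doser and spout above 0.06 m), for 0.1 s.
At the end, for the whole second after the job is handed in: the dosing cup stands upright on the grinder's tray, the centre of its mouth within 10 mm of the spout's axis, its handle towards the tray's front (within about 40 degrees), released and at rest (angle between doser's own z axis and vertical below 0.1 rad and z of doser in the frame of grinder between 0.006 and 0.014 m and horizontal distance between doser_mouth and spout below 0.01 m and x of doser_grip in the frame of grinder below -0.05 m and contact force between doser and the fingers below 0.1 N and linear speed of doser below 0.02 m/s); the robot touches nothing.
It fails at once if the cup is lifted more than 8 mm off the tray within 60 mm of the spout (horizontal distance between doser and spout below 0.06 m and z of doser in the frame of grinder above 0.018 m).
It fails at once if the cup is dropped (falling free faster than 0.5 m/s) (contact force between doser and the fingers below 0.1 N and linear speed of doser above 0.5 m/s).
It fails at once if the funnel basket or the canister is moved by more than 30 mm (distance of any of funnel, canister from where it was at the start of the episode above 0.03 m).
It also fails if it takes over 48 s, if anything falls off the work surface, if the arm or the gripper's body presses on something with over 40 N, if the wrist force passes 120 N, or if a joint passes its speed limit or range.

## Working session

There is one attempt and no reset: what is moved stays moved. The work goes in short steps, Python scripts to look and compute and a tool call to move; the robot and the scene stay as the last step left them, time stands still between calls to the robot, and variables do not carry over. Pictures are saved under pics/ and viewed, at most 10 in all, crops included, and the job is handed in when it is done.

Besides the shell and the picture viewer there is one more tool, called after ">>>" in YAML: its name, and indented under it one key for each argument. jog_arm: Moves the arm, as the interface text tells. Its arguments: {"type":"object","properties":{"motion":{"type":"array"},"newtons":{"type":"number"}},"required":["motion"]}

```bash
mkdir -p pics; ls; python3 - <<'E'
from cell import bot
import cv2,numpy as np
np.set_printoptions(precision=4,suppress=True)
for n in ["scene","top"]:
    cv2.imwrite(f"pics/{n}0.png",bot.camera(n)); p=bot.camera_params(n); print(n,p)
print(bot.observe())
E
```

```text
pics
scene {'vertical_fov': 52.5630159815271, 'cx': 316.05981641073015, 'cy': 242.882278694125, 'extrinsics': array([[-0.7431,  0.5401, -0.3951,  0.9179],
       [ 0.6691,  0.5936, -0.4471,  0.445 ],
       [-0.0069, -0.5966, -0.8025,  0.9074],
       [ 0.    ,  0.    ,  0.    ,  1.    ]])}
top {'vertical_fov': 55.88109272988829, 'cx': 322.12778189193654, 'cy': 231.5345868031133, 'extrinsics': array([[-0.003 , -0.9887,  0.15  ,  0.3922],
       [-0.9995,  0.0076,  0.0297, -0.0342],
       [-0.0305, -0.1498, -0.9882,  0.9625],
       [ 0.    ,  0.    ,  0.    ,  1.    ]])}
{'time': 0.1, 'joint_positions': array([ 1.092 ,  0.0533,  1.6142, -0.    ,  1.476 , -0.119 ]), 'qd': array([-0.0023, -0.0013, -0.0015,  0.    ,  0.0003,  0.0003]), 'joint_torque': array([ -0.0004, -39.4907, -37.136 ,  -0.0002,   0.004 ,   0.    ]), 'ee_pos': array([0.2198, 0.5845, 0.2472]), 'orientation': array([-0.0003,  0.1789,  0.9839, -0.0009]), 'contact_force': array([ 0.4001, -0.1948, -0.6692]), 'ft_torque': array([-0.0421, -0.017 , -0.0167]), 'gripper_force': 0.0, 'gripper_width': 0.08536518687800532}
```

View pics/scene0.png

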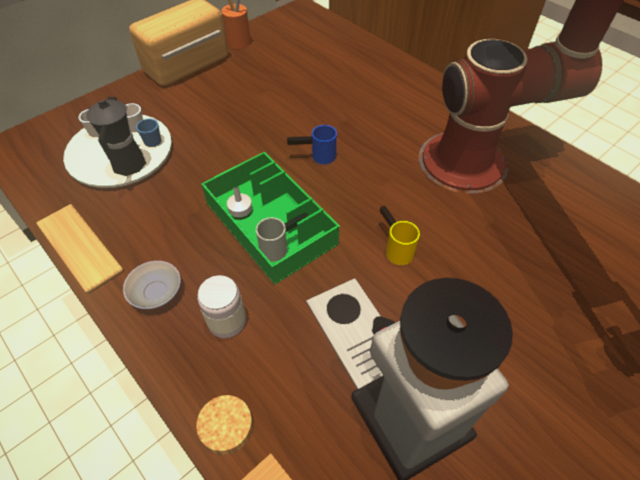

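View pics/top0.png

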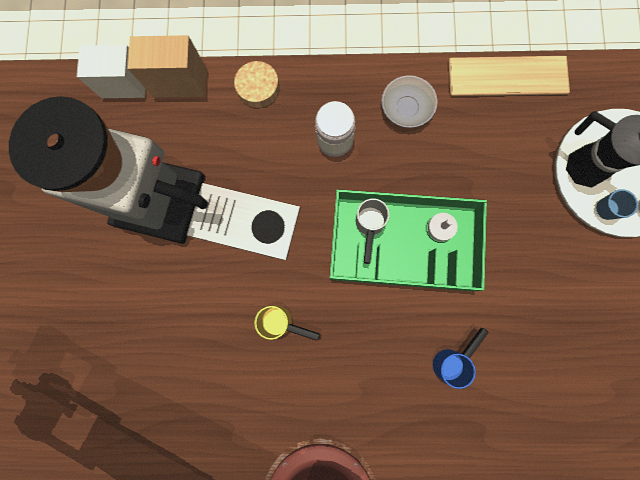

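The top view shows these candidates: steel cup at (372,214) with its handle pointing to (367,262) in the green caddy, yellow cup at (272,322), blue cup at (456,368). The steel object at (443,226) is the funnel, and the mark is at (268,226). I choose the steel cup at (372,214) and will measure it and check it in a crop.

```bash
cat > h.py <<'E'
import numpy as np,cv2
from scipy.spatial.transform import Rotation as R
np.set_printoptions(precision=4,suppress=True)
def ray(p,u,v,h=480):
    f=h/2/np.tan(np.radians(p["vertical_fov"])/2); E=np.array(p["extrinsics"])
    return E[:3,3],E[:3,:3]@np.array([(u-p["cx"])/f,(v-p["cy"])/f,1])
def plane(p,u,v,z):
    o,d=ray(p,u,v); return o+d*(z-o[2])/d[2]
def proj(p,X):
    E=np.array(p["extrinsics"]); c=E[:3,:3].T@(np.array(X)-E[:3,3]); f=240/np.tan(np.radians(p["vertical_fov"])/2)
    return c[:2]/c[2]*f+[p["cx"],p["cy"]]
def rel(s,pos,Rm):
    "shift (mm) and rotvec (deg) in tool axes from state s to a pose"
    q=s["orientation"]; R0=R.from_quat([q[1],q[2],q[3],q[0]])
    return R0.inv().apply(np.array(pos)-s["ee_pos"])*1000, (R0.inv()*R.from_matrix(Rm)).as_rotvec(degrees=True)
def down(ang):
    "tool down, tool x at yaw ang"
    x=np.array([np.cos(ang),np.sin(ang),0]); z=np.array([0,0,-1.]); return np.c_[x,np.cross(z,x),z]
E
python3 - <<'E'
from h import *
from cell import bot
im=cv2.imread("pics/top0.png");p=bot.camera_params("top")
g=im.astype(int);B,G,Rr=g[...,0],g[...,1],g[...,2]
green=((G>Rr*1.6)&(G>B*1.5)&(G>50)).astype(np.uint8)
c=max(cv2.findContours(green,0,2)[0],key=cv2.contourArea)
box=cv2.boxPoints(cv2.minAreaRect(c)); print("caddy box px",box)
W=np.array([plane(p,*b,0.07) for b in box]);print("caddy rim",W, [np.linalg.norm(W[i]-W[i-1]) for i in range(4)])
# mark
dark=(g.max(2)<60).astype(np.uint8)
for q in cv2.findContours(dark,0,1)[0]:
    x,y,w,h=cv2.boundingRect(q)
    if cv2.contourArea(q)>200 and 240<x+w/2<300 and 200<y+h/2<260:
        e=cv2.fitEllipse(q);print("mark",e,plane(p,*e[0],.01), [np.linalg.norm(plane(p,x,y+h/2,.01)-plane(p,x+w,y+h/2,.01))])
# tray
tr=((g.min(2)>150)).astype(np.uint8);tr[:, :195]=0;tr[:,310:]=0;tr[:170]=0;tr[280:]=0
tr=cv2.morphologyEx(tr,cv2.MORPH_CLOSE,np.ones((5,5)))
c=max(cv2.findContours(tr,0,2)[0],key=cv2.contourArea)
b=cv2.approxPolyDP(cv2.convexHull(c),5,True)[:,0];print("tray",b);print(np.array([plane(p,*t,.01) for t in b]))
cv2.imwrite("pics/crop1.png",cv2.resize(im[170:300,190:500],None,fx=2.5,fy=2.5,interpolation=cv2.INTER_CUBIC))
E
```

```text
caddy box px [[329.5432 280.396 ]
 [336.071  189.0051]
 [489.3604 199.9543]
 [482.8325 291.3452]]
caddy rim [[ 0.4305 -0.0217  0.07  ]
 [ 0.6144 -0.0359  0.07  ]
 [ 0.5888 -0.3413  0.07  ]
 [ 0.4081 -0.3183  0.07  ]] [np.float64(0.29746919613619494), np.float64(0.18445404041761718), np.float64(0.30644479349061876), np.float64(0.18209147521476088)]
mark ((267.50750732421875, 226.5743408203125), (31.090749740600586, 31.501724243164062), 26.30144500732422) [0.5484 0.1114 0.01  ] [np.float64(0.06880530817147655)]
tray [[202 184]
 [298 206]
 [285 259]
 [196 237]]
[[0.6437 0.2564 0.01  ]
 [0.5927 0.0462 0.01  ]
 [0.4786 0.0732 0.01  ]
 [0.527  0.265  0.01  ]]
```

View pics/crop1.png

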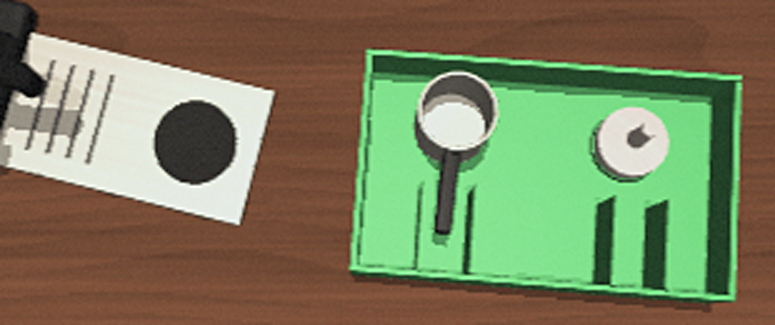

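The crop confirms the choice: the steel cup with the black handle has its mouth centre at about (372.8,215.2) full-frame and its handle end at (366.4,262). The funnel is in the other well, and the mark is at (267.5,226.6).

```bash
python3 - <<'E'
from h import *
from cell import bot
p=bot.camera_params("top")
c=plane(p,372.8,215.2,.085);h=plane(p,366.4,262,.072)
d=h-c;print("cup",c,"handle end",h,np.linalg.norm(d[:2]),"x axis yaw",np.degrees(np.arctan2(-d[1],-d[0])))
print("diam",np.linalg.norm(plane(p,356.8,215,.085)-plane(p,388.8,215,.085)))
s=bot.observe()
yaw=np.radians(-5)
for a in (yaw,yaw+np.pi): print(np.degrees(a),*rel(s,[c[0],c[1],0.20],down(a)))
q=s["orientation"];print(R.from_quat([q[1],q[2],q[3],q[0]]).as_matrix())
E
```

```text
cup [ 0.5571 -0.1076  0.085 ] handle end [ 0.4661 -0.0943  0.072 ] 0.09194516895069443 x axis yaw -8.319093403360398
diam 0.06273915862516181
-5.0 [-559.3824 -528.9716   48.0492] [ -0.0375   0.1515 164.3843]
175.0 [-559.3824 -528.9716   48.0492] [ -0.1049  -0.026  -15.6156]
[[-0.936   0.3521 -0.0008]
 [ 0.3521  0.936  -0.0017]
 [ 0.0002 -0.0019 -1.    ]]
```

```bash
python3 - <<'E'
from h import *
from cell import bot
s=bot.observe();E=bot.camera_params("wrist")["extrinsics"];q=s["orientation"];R0=R.from_quat([q[1],q[2],q[3],q[0]]).as_matrix()
print("cam in tool",R0.T@(E[:3,3]-s["ee_pos"]),"\n",R0.T@E[:3,:3],bot.camera_params("wrist")["vertical_fov"])
E
```

```text
cam in tool [ 0.0726  0.0008 -0.1248] 
 [[-0.0003 -0.9569 -0.2904]
 [ 1.     -0.     -0.0009]
 [ 0.0008 -0.2904  0.9569]] 58.32271704424592
```

>>> jog_arm:
  motion:
    - [[100, -30, -28, 0, 0, 0, 0], [100, -60, -56, 0, 0, 0, 0], [100, -90, -84, 0, 0, 0, 0], [100, -120, -112, 0, 0, 0, 0], [100, -150, -140, 0, 0, 0, 0], [100, -180, -168, 0, 0, 0, 0], [100, -210, -196, 0, 0, 0, 0], [100, -240, -224, 0, 0, 0, 0]]
  newtons: 40

```text
time: 0.77
ee_pos: [0.3659, 0.2889, 0.2479]
orientation: [-0.0, 0.179, 0.984, -0.0]
contact_force: [0.6, -0.3, 0.5]
gripper_width: 0.0852
gripper_force: 0.0
```

>>> jog_arm:
  motion:
    - [[100, -30, -28, 0, 0, 0, 0], [100, -60, -56, 0, 0, 0, 0], [100, -90, -84, 0, 0, 0, 0], [100, -120, -112, 0, 0, 0, 0], [100, -150, -140, 0, 0, 0, 0], [100, -180, -168, 0, 0, 0, 0], [100, -210, -196, 0, 0, 0, 0], [100, -240, -224, 0, 0, 0, 0]]

```text
time: 1.43
ee_pos: [0.5118, -0.0054, 0.2479]
orientation: [-0.0, 0.179, 0.984, 0.0]
contact_force: [0.9, 0.6, 0.3]
gripper_width: 0.0856
gripper_force: 0.0
```

>>> jog_arm:
  motion:
    - [[100, -25, -25, 0, 0, 0, -4], [100, -50, -50, 0, 0, 0, -8], [100, -70, -70, 0, 0, 0, -12], [100, -79, -81, 0, 0, 0, -15.6], [100, -79, -81, 0, 0, 0, -15.6], [100, -79, -81, 0, 0, 0, -15.6], [100, -79, -81, 0, 0, 0, -15.6], [100, -79, -81, 0, 0, 0, -15.6]]

```text
time: 2.1
ee_pos: [0.5567, -0.1059, 0.2481]
orientation: [-0.0, 0.043, 0.999, 0.0]
contact_force: [0.4, -0.6, 0.4]
gripper_width: 0.0856
gripper_force: 0.0
```

```bash
python3 - <<'E'
from h import *
from cell import bot
s=bot.observe();p=bot.camera_params("wrist");im=bot.camera("wrist");cv2.imwrite("pics/w1.png",im);np.save("w1.npy",p,allow_pickle=True)
print(s["time"],s["ee_pos"],s["joint_positions"])
E
```

```text
2.1 [ 0.5567 -0.1059  0.2481] [-0.3194 -0.0856  1.7499  0.0003  1.4777 -1.8033]
```

View pics/w1.png

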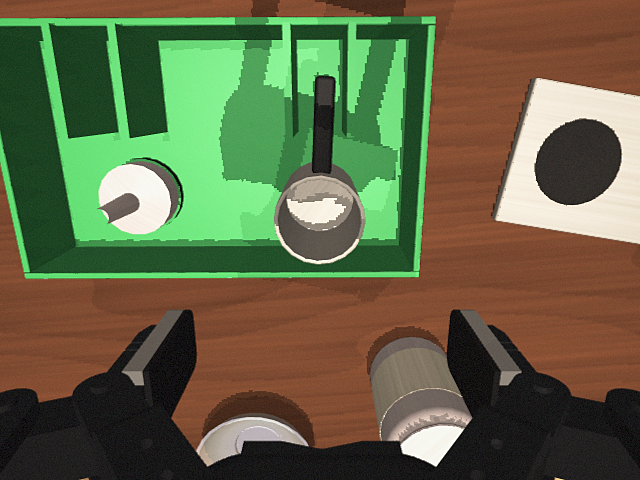

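The wrist view shows the steel cup with its mouth centred near (320,220) and its handle end at (325,78). The funnel is at (138,197), and the canister is at (420,400), beyond the caddy wall.

```bash
python3 - <<'E'
from h import *
from cell import bot
p=np.load("w1.npy",allow_pickle=True).item();s=bot.observe()
c=plane(p,320,220,.085);h=plane(p,325,78,.072);d=h-c
print("cup",c,"diam",np.linalg.norm(plane(p,275,220,.085)-plane(p,365,220,.085)),"h",h,np.linalg.norm(d[:2]),np.degrees(np.arctan2(-d[1],-d[0])))
print("mark",plane(p,578,162,.01))
print("canister",plane(bot.camera_params("top"),335,119,.12))
f=[plane(p,*u,.07) for u in((27,275),(419,275),(435,17))];print("caddy",f,np.degrees(np.arctan2(*(f[1]-f[0])[[0,1]])))
for y in(174,): print(rel(s,[c[0],c[1],.2],down(np.radians(y))))
E
```

```text
cup [ 0.5601 -0.1069  0.085 ] diam 0.06226723178910057 h [ 0.4676 -0.0955  0.072 ] 0.09320035674994874 -7.0424215793957785
mark [0.5485 0.1108 0.01  ]
canister [ 0.7425 -0.0348  0.12  ]
caddy [array([ 0.5876, -0.3322,  0.07  ]), array([ 0.6134, -0.0365,  0.07  ]), array([ 0.4372, -0.0225,  0.07  ])] 4.980428277918294
(array([-3.4922, -0.7609, 48.2645]), array([ 0.0096, -0.0059,  1.0382]))
```

>>> jog_arm:
  motion:
    - [[100, -3, -1, 30, 0, 0, 1.5], [100, -3, -1, 60, 0, 0, 1.5], [100, -3, -1, 90, 0, 0, 1.5], [100, -3, -1, 120, 0, 0, 1.5], [100, -3, -1, 145, 0, 0, 1.5], [100, -3, -1, 165, 0, 0, 1.5], [100, -3, -1, 183, 0, 0, 1.5], [100, -3, -1, 195, 0, 0, 1.5]]

```text
time: 2.82
ee_pos: [0.5586, -0.1069, 0.0512]
orientation: [-0.001, 0.056, 0.998, 0.0]
contact_force: [-0.1, 0.2, 0.3]
gripper_width: 0.0855
gripper_force: 0.0
```

>>> jog_arm:
  motion:
    - [[0, 0, 0, 0, 0, 0, 0], [0, 0, 0, 0, 0, 0, 0], [0, 0, 0, 0, 0, 0, 0], [0, 0, 0, 0, 0, 0, 0], [0, 0, 0, 0, 0, 0, 0], [0, 0, 0, 0, 0, 0, 0], [0, 0, 0, 0, 0, 0, 0], [0, 0, 0, 0, 0, 0, 0]]
  newtons: 40

```text
time: 3.48
ee_pos: [0.5599, -0.1083, 0.0535]
orientation: [0.0, 0.057, 0.998, -0.0]
contact_force: [-0.1, 0.4, -2.3]
gripper_width: 0.0642
gripper_force: 44.6
```

>>> jog_arm:
  motion:
    - [[0, 0, 0, -10, 0, 0, 0], [0, 0, 0, -30, 0, 0, 0], [0, 0, 0, -55, 0, 0, 0], [0, 0, 0, -80, 0, 0, 0], [0, 0, 0, -105, 0, 0, 0], [0, 0, 0, -130, 0, 0, 0], [0, 0, 0, -145, 0, 0, 0], [0, 0, 0, -150, 0, 0, 0]]

```text
time: 4.15
ee_pos: [0.5617, -0.1088, 0.2082]
orientation: [0.003, 0.057, 0.998, -0.001]
contact_force: [1.1, -0.2, -2.0]
gripper_width: 0.064
gripper_force: 45.1
```

```bash
python3 - <<'E'
from h import *
from cell import bot
s=bot.observe();print(s["time"],s["ee_pos"],s["gripper_width"])
m=np.array([.5485,.111])
# cup pos in tool approx centre; cup yaw -6.5 -> 76
for z in (.204,.0595): print(rel(s,[*m,z],down(np.radians(256))))
E
```

```text
4.15 [ 0.5617 -0.1088  0.2082] 0.0640188800258313
(array([ 38.0456, 216.9022,   3.6172]), array([ -0.3569,   0.2664, -82.5155]))
(array([ 39.0518, 217.1162, 148.1135]), array([ -0.3569,   0.2664, -82.5155]))
```

>>> jog_arm:
  motion:
    - [[0, 3, 15, 0, 0, 0, -4], [0, 8, 42, 0, 0, 0, -10], [0, 13, 72, 0, 0, 0, -16], [0, 19, 105, 0, 0, 0, -22], [0, 25, 138, 0, 0, 0, -28], [0, 31, 170, 0, 0, 0, -34], [0, 36, 200, 0, 0, 0, -40], [0, 39, 216, 0, 0, 0, -46]]

```text
time: 4.82
ee_pos: [0.5445, 0.1137, 0.2025]
orientation: [-0.001, -0.341, 0.94, 0.001]
contact_force: [-0.5, -0.7, -1.5]
gripper_width: 0.0643
gripper_force: 45.2
```

>>> jog_arm:
  motion:
    - [[0, 0, 0, 0, 0, 0, -6], [0, 0, 0, 0, 0, 0, -12], [0, 0, 0, 0, 0, 0, -18], [0, 0, 0, 0, 0, 0, -24], [0, 0, 0, 0, 0, 0, -30], [0, 0, 0, 0, 0, 0, -34], [0, 0, 0, 0, 0, 0, -36.5], [0, 0, 0, 0, 0, 0, -36.5]]

```text
time: 5.48
ee_pos: [0.5451, 0.1108, 0.2024]
orientation: [-0.001, -0.616, 0.788, 0.0]
contact_force: [0.5, 0.3, -2.0]
gripper_width: 0.0639
gripper_force: 45.2
```

```bash
python3 - <<'E'
from h import *
from cell import bot
s=bot.observe();p=bot.camera_params("wrist");im=bot.camera("wrist");cv2.imwrite("pics/w2.png",im);np.save("w2.npy",p,allow_pickle=True)
cv2.imwrite("pics/t2.png",bot.camera("top"))
print(s["time"],s["ee_pos"],s["joint_positions"],rel(s,[.5485,.111,.0595],down(np.radians(256))))
E
```

```text
5.4833 [0.5451 0.1108 0.2024] [ 0.0667 -0.0775  1.8195  0.      1.4013 -2.831 ] (array([ -1.1354,  -3.5172, 142.9202]), array([ 0.0931, -0.0282,  0.022 ]))
```

View pics/w2.png

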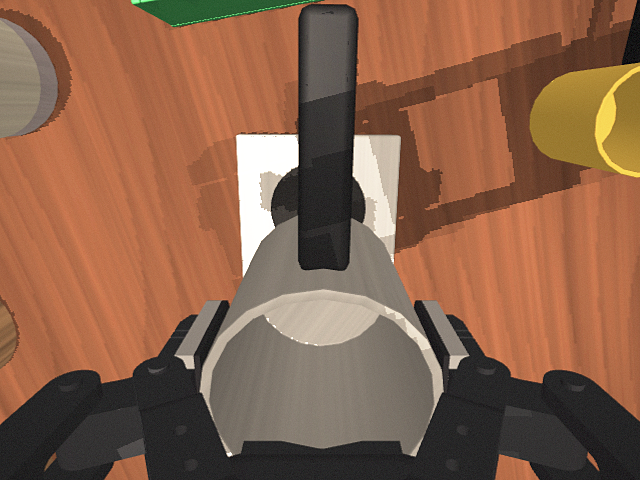

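The wrist view shows the cup held upright, with its handle pointing straight to the tray's front at (328,10)–(324,265). The mark is visible below at (318,195).

>>> jog_arm:
  motion:
    - [[0, -1, -3.5, 20, 0, 0, 0], [0, -1, -3.5, 45, 0, 0, 0], [0, -1, -3.5, 70, 0, 0, 0], [0, -1, -3.5, 95, 0, 0, 0], [0, -1, -3.5, 115, 0, 0, 0], [0, -1, -3.5, 127, 0, 0, 0], [0, -1, -3.5, 134, 0, 0, 0], [0, -1, -3.5, 138, 0, 0, 0]]

```text
time: 6.25
ee_pos: [0.549, 0.1109, 0.0645]
orientation: [-0.0, -0.615, 0.788, 0.0]
contact_force: [0.3, -0.6, -2.2]
gripper_width: 0.0642
gripper_force: 45.2
```

>>> jog_arm:
  motion:
    - [[0, 0, 0, 1, 0, 0, 0], [0, 0, 0, 2, 0, 0, 0], [0, 0, 0, 3, 0, 0, 0], [0, 0, 0, 4, 0, 0, 0], [0, 0, 0, 4.5, 0, 0, 0], [0, 0, 0, 5, 0, 0, 0], [0, 0, 0, 5, 0, 0, 0], [0, 0, 0, 5, 0, 0, 0]]

```text
time: 6.92
ee_pos: [0.5493, 0.1109, 0.0604]
orientation: [0.0, -0.616, 0.788, -0.0]
contact_force: [-0.6, 0.7, -2.8]
gripper_width: 0.0642
gripper_force: 45.3
```

>>> jog_arm:
  motion:
    - [[0, 0, 0, 0.5, 0, 0, 0], [0, 0, 0, 1, 0, 0, 0], [0, 0, 0, 1.5, 0, 0, 0], [0, 0, 0, 1.5, 0, 0, 0], [0, 0, 0, 2, 0, 0, 0], [0, 0, 0, 2, 0, 0, 0], [0, 0, 0, 2, 0, 0, 0], [0, 0, 0, 2, 0, 0, 0]]

```text
time: 7.58
ee_pos: [0.5493, 0.111, 0.0584]
orientation: [0.0, -0.616, 0.788, 0.0]
contact_force: [-0.6, 0.5, -2.1]
gripper_width: 0.0642
gripper_force: 45.3
```

>>> jog_arm:
  motion:
    - [[0, 0, 0, 0.3, 0, 0, 0], [0, 0, 0, 0.6, 0, 0, 0], [0, 0, 0, 0.9, 0, 0, 0], [0, 0, 0, 1.2, 0, 0, 0], [0, 0, 0, 1.5, 0, 0, 0], [0, 0, 0, 1.5, 0, 0, 0], [0, 0, 0, 1.5, 0, 0, 0], [0, 0, 0, 1.5, 0, 0, 0]]

```text
time: 8.25
ee_pos: [0.5494, 0.111, 0.0582]
orientation: [-0.0, -0.616, 0.788, 0.0]
contact_force: [-5.4, 0.2, 7.7]
gripper_width: 0.0643
gripper_force: 46.1
```

>>> jog_arm:
  motion:
    - [[0, 0, 0, -1, 0, 0, 0], [100, 0, 0, -1, 0, 0, 0], [100, 0, 0, -1, 0, 0, 0], [100, 0, 0, -1, 0, 0, 0], [100, 0, 0, -1, 0, 0, 0], [100, 0, 0, -1, 0, 0, 0], [100, 0, 0, -1, 0, 0, 0], [100, 0, 0, -1, 0, 0, 0]]

```text
time: 8.92
ee_pos: [0.5493, 0.1109, 0.0578]
orientation: [0.0, -0.616, 0.788, -0.0]
contact_force: [-0.1, -0.4, -0.1]
gripper_width: 0.0855
gripper_force: 0.0
```

>>> jog_arm:
  motion:
    - [[100, 0, 0, -20, 0, 0, 0], [100, 0, 0, -45, 0, 0, 0], [100, 0, 0, -70, 0, 0, 0], [100, 0, 0, -95, 0, 0, 0], [100, 0, 0, -115, 0, 0, 0], [100, 20, 0, -130, 0, 0, 0], [100, 40, 0, -130, 0, 0, 0], [100, 50, 0, -130, 0, 0, 0]]

```text
time: 9.58
ee_pos: [0.5377, 0.0612, 0.1895]
orientation: [0.001, -0.615, 0.788, -0.001]
contact_force: [-0.9, -1.0, -0.2]
gripper_width: 0.0855
gripper_force: 0.0
```

```bash
python3 - <<'E'
from h import *
from cell import bot
s=bot.observe();p=bot.camera_params("wrist");im=bot.camera("wrist");np.save("w3.npy",p,allow_pickle=True)
t=bot.camera("top");cv2.imwrite("pics/t3.png",t);cv2.imwrite("pics/w3.png",im)
a=cv2.resize(t[150:300,150:350],(640,480),interpolation=cv2.INTER_CUBIC)
cv2.imwrite("pics/tc3.png",a)
print(s["time"],s["ee_pos"],s["joint_positions"])
E
```

```text
9.5833 [0.5377 0.0612 0.1895] [-0.024  -0.1063  1.8686 -0.0006  1.3763 -2.9203]
```

View pics/w3.png

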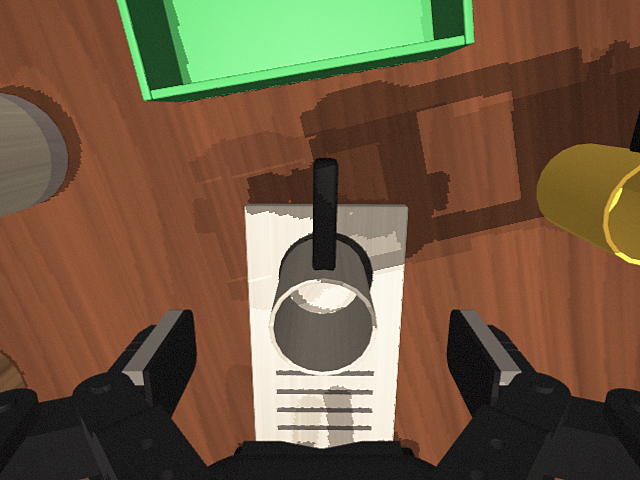

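The wrist view shows the cup upright on the mark, with its mouth at (323,325) and its handle end at (326,160). The tray's front edge runs from (246,206) to (408,206).

```bash
python3 - <<'E'
from h import *
from cell import bot
p=np.load("w3.npy",allow_pickle=True).item();s=bot.observe()
c=plane(p,323,325,.09);h=plane(p,326,160,.076);d=h-c
yaw=np.arctan2(-d[1],-d[0])
print("cup",c,"h",h,np.linalg.norm(d[:2]),np.degrees(yaw))
f=plane(p,327,206,.01);b=plane(p,326.5,440,.01);e=b-f;ty=np.arctan2(e[1],e[0]);print("front",f,"width",np.linalg.norm(plane(p,246,206,.01)-plane(p,408,206,.01)),"tray yaw",np.degrees(ty))
ty=np.radians(76.2);u=np.array([np.cos(ty),np.sin(ty)])
print("spout est: from front",f[:2]+.17*u,"from mark",np.array([.5485,.111])+.115*u)
g=c[:2]-.078*np.array([np.cos(yaw),np.sin(yaw)])
print("grip",g,rel(s,[*g,.066],down(yaw+np.pi)))
# slots and spout in top view
P=bot.camera_params("top");print("spout tip expected px",proj(P,[.576,.2227,.112]),proj(bot.camera_params("scene"),[.576,.2227,.112]))
t=cv2.imread("pics/t3.png");S=bot.camera("scene");cv2.imwrite("pics/s3.png",S)
cv2.imwrite("pics/cc.png",np.hstack([cv2.resize(t[160:280,130:250],(400,400)),cv2.resize(S[250:400,310:460],(400,400))]))
E
```

```text
cup [0.5502 0.1082 0.09  ] h [0.5261 0.018  0.076 ] 0.09339025418327292 74.99722210866595
front [0.5348 0.0579 0.01  ] width 0.1172261466833248 tray yaw 76.03801783144175
spout est: from front [0.5753 0.223 ] from mark [0.5759 0.2227]
grip [0.5301 0.0329] (array([ 29.2827,  -0.5452, 121.4033]), array([ 0.0305, -0.0034,  0.8621]))
spout tip expected px [202.5402 204.4744] [377.7891 330.814 ]
```

View pics/cc.png

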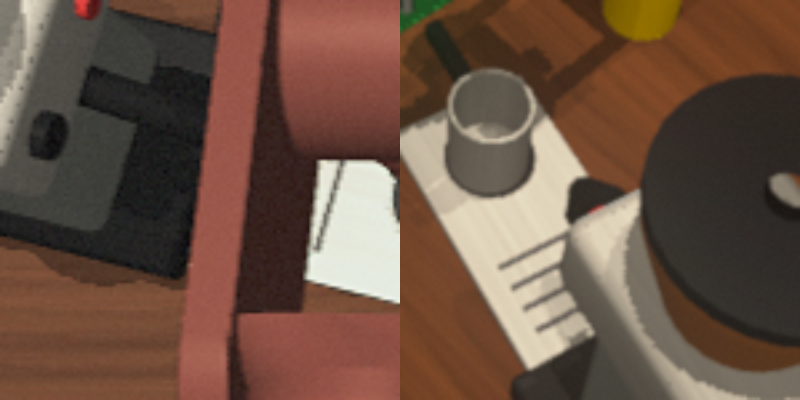

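>>> jog_arm:
  motion:
    - [[100, 20, -0.5, 0, 0, 0, 0.9], [100, 29, -0.5, 15, 0, 0, 0.9], [100, 29, -0.5, 40, 0, 0, 0.9], [100, 29, -0.5, 65, 0, 0, 0.9], [100, 29, -0.5, 90, 0, 0, 0.9], [100, 29, -0.5, 110, 0, 0, 0.9], [100, 29, -0.5, 121, 0, 0, 0.9], [100, 29, -0.5, 121, 0, 0, 0.9]]

```text
time: 10.4
ee_pos: [0.5279, 0.035, 0.0629]
orientation: [-0.003, -0.61, 0.793, 0.003]
contact_force: [-0.3, -0.5, -1.1]
gripper_width: 0.0853
gripper_force: 0.0
```

>>> jog_arm:
  motion:
    - [[40, 0, 0, 0, 0, 0, 0], [30, 0, 0, 0, 0, 0, 0], [20, 0, 0, 0, 0, 0, 0], [10, 0, 0, 0, 0, 0, 0], [0, 0, 0, 0, 0, 0, 0], [0, 0, 0, 0, 0, 0, 0], [0, 0, 0, 0, 0, 0, 0], [0, 0, 0, 0, 0, 0, 0]]
  newtons: 20

```text
time: 11.07
ee_pos: [0.531, 0.0341, 0.0675]
orientation: [0.0, -0.609, 0.793, -0.0]
contact_force: [-1.8, -0.6, 2.7]
gripper_width: 0.0135
gripper_force: 20.0
```

```bash
python3 - <<'E'
from h import *
from cell import bot
s=bot.observe();p=bot.camera_params("wrist");im=bot.camera("wrist");np.save("w4.npy",p,allow_pickle=True)
cv2.imwrite("pics/w4.png",im)
print(s["time"],s["ee_pos"],s["joint_positions"],s["gripper_width"],s["gripper_force"],s["contact_force"])
E
```

```text
11.0667 [0.531  0.0341 0.0675] [-0.0758  0.018   1.9694 -0.      1.1534 -2.9571] 0.013520381490020553 20.03107577562332 [-1.7572 -0.6401  2.6997]
```

View pics/w4.png

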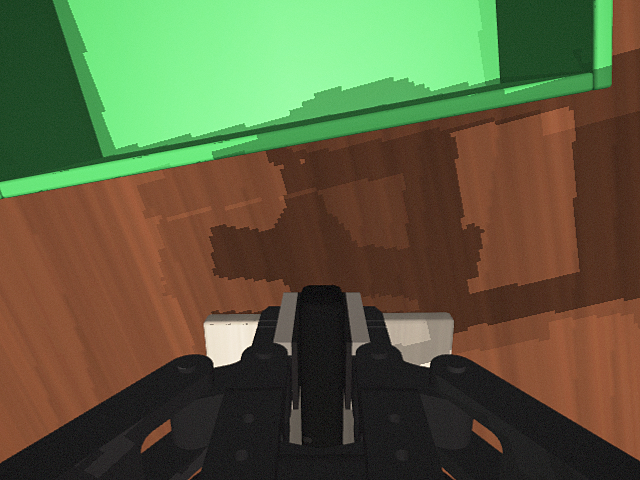

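The wrist view shows the fingers closed on the handle, whose end is at (321,290).

```bash
python3 - <<'E'
from h import *
from cell import bot
p=np.load("w4.npy",allow_pickle=True).item();s=bot.observe()
q=s["orientation"];R0=R.from_quat([q[1],q[2],q[3],q[0]]);x=R0.apply([1,0,0]);print(np.degrees(np.arctan2(x[1],x[0])))
h=plane(p,321,288,.077);c1=h-.096*x;print("cup from handle end",c1, "prev cup .5502 .1082", "tcp-based",s["ee_pos"]-.076*x)
sp=np.array([.5757,.2228,0])
for c in (c1,np.array([.5502,.1082,0])): print(R0.inv().apply((sp-c)*[1,1,0])*1000)
E
```

```text
-104.91604622463552
cup from handle end [0.5513 0.1049 0.077 ] prev cup .5502 .1082 tcp-based [0.5506 0.1075 0.0675]
[-120.2519    6.7632    0.0037]
[-117.3022    4.8577    0.0051]
```

>>> jog_arm:
  motion:
    - [[0, -3, 0, 0, 0, 0, 0], [0, -9, 0.4, 0, 0, 0, 0], [0, -16, 0.7, 0, 0, 0, 0], [0, -23, 1, 0, 0, 0, 0], [0, -30, 1.2, 0, 0, 0, 0], [0, -37, 1.5, 0, 0, 0, 0], [0, -43, 1.8, 0, 0, 0, 0], [0, -47, 2, 0, 0, 0, 0]]

```text
time: 11.78
ee_pos: [0.5417, 0.0801, 0.0677]
orientation: [0.0, -0.61, 0.793, -0.001]
contact_force: [-1.1, -3.0, 6.0]
gripper_width: 0.0139
gripper_force: 20.3
```

>>> jog_arm:
  motion:
    - [[0, -5, 0.2, 0, 0, 0, 0], [0, -12, 0.5, 0, 0, 0, 0], [0, -19, 0.8, 0, 0, 0, 0], [0, -26, 1.1, 0, 0, 0, 0], [0, -33, 1.4, 0, 0, 0, 0], [0, -40, 1.7, 0, 0, 0, 0], [0, -46, 1.9, 0, 0, 0, 0], [0, -50, 2, 0, 0, 0, 0]]

```text
time: 12.45
ee_pos: [0.5525, 0.1289, 0.0677]
orientation: [0.0, -0.61, 0.793, -0.001]
contact_force: [-0.9, -5.1, 5.7]
gripper_width: 0.0128
gripper_force: 20.3
```

>>> jog_arm:
  motion:
    - [[0, -3, 0.2, 0, 0, 0, 0], [0, -7, 0.4, 0, 0, 0, 0], [0, -11, 0.6, 0, 0, 0, 0], [0, -15, 0.8, 0, 0, 0, 0], [0, -18, 1, 0, 0, 0, 0], [0, -20.5, 1, 0, 0, 0, 0], [0, -20.5, 1, 0, 0, 0, 0], [0, -20.5, 1, 0, 0, 0, 0]]

```text
time: 13.12
ee_pos: [0.5568, 0.149, 0.0676]
orientation: [0.0, -0.609, 0.793, -0.001]
contact_force: [0.4, -1.7, 5.4]
gripper_width: 0.0138
gripper_force: 20.2
```

```bash
python3 - <<'E'
from h import *
from cell import bot
s=bot.observe();p=bot.camera_params("wrist");im=bot.camera("wrist");np.save("w5.npy",p,allow_pickle=True)
S=bot.camera("scene")
t=bot.camera("top")
cv2.imwrite("pics/w5.png",np.hstack([im[:,100:540],cv2.resize(S[250:400,310:460],(300,300)).repeat(1,0) if 0 else cv2.copyMakeBorder(np.vstack([cv2.resize(S[250:400,310:460],(240,240)),cv2.resize(t[160:280,130:250],(240,240))]),0,0,0,0,0)]))
print(s["time"],s["ee_pos"],s["joint_positions"],s["gripper_width"],s["contact_force"])
q=s["orientation"];R0=R.from_quat([q[1],q[2],q[3],q[0]]);print("cup",s["ee_pos"]-R0.apply([.076,0,0]))
E
```

```text
13.1167 [0.5568 0.149  0.0676] [ 0.1328  0.1183  1.8634 -0.0007  1.1584 -2.7485] 0.013826958547843304 [ 0.3577 -1.6719  5.4024]
cup [0.5763 0.2225 0.0676]
```

View pics/w5.png

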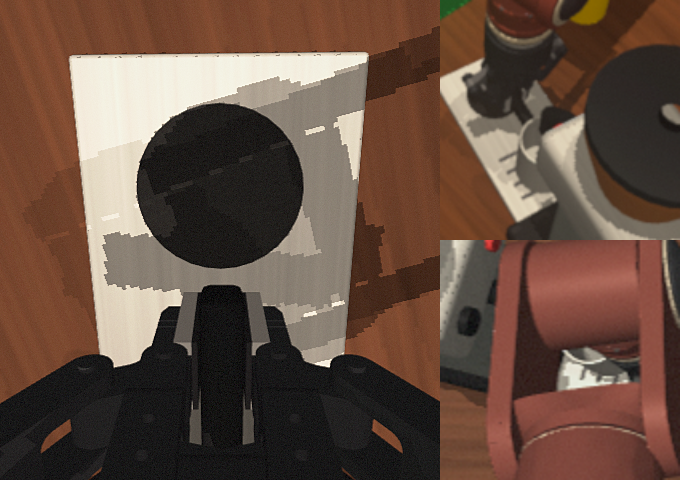

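The wrist view shows the mark at (320,186) with the handle end at (321,288), and the cup is under the spout. I can check the fit from these two relative positions.

```bash
python3 - <<'E'
from h import *
from cell import bot
p=np.load("w5.npy",allow_pickle=True).item();s=bot.observe()
q=s["orientation"];R0=R.from_quat([q[1],q[2],q[3],q[0]]);x=R0.apply([1,0,0])
m=plane(p,320,186,.01);f=plane(p,319,54,.01);e=m-f;print("mark",m,"front-mark",np.linalg.norm(e),np.degrees(np.arctan2(e[1],e[0])))
c=plane(p,321,288,.077)-.096*x
for ty in(75.5,76.2): 
    u=np.array([np.cos(np.radians(ty)),np.sin(np.radians(ty)),0]); sp=m+.115*u
    for C in (c,s["ee_pos"]-.076*x): print(sp[:2],C[:2],"shift tool",R0.inv().apply((sp-C)*[1,1,0])*1000)
E
```

```text
mark [0.5484 0.1096 0.01  ] front-mark 0.05234074322144422 75.46406464429919
[0.5772 0.2209] [0.5771 0.2198] shift tool [-1.0665  0.1617 -0.0001]
[0.5772 0.2209] [0.5763 0.2224] shift tool [ 1.2484 -1.2118  0.0018]
[0.5758 0.2213] [0.5771 0.2198] shift tool [-1.0479  1.5666 -0.0024]
[0.5758 0.2213] [0.5763 0.2224] shift tool [ 1.2671  0.1931 -0.0004]
```

>>> jog_arm:
  motion:
    - [[20, 0, 0, 0, 0, 0, 0], [40, 0, 0, 0, 0, 0, 0], [60, 0, 0, 0, 0, 0, 0], [80, 0, 0, 0, 0, 0, 0], [80, 0, 0, 0, 0, 0, 0], [80, 0, 0, 0, 0, 0, 0], [80, 0, 0, 0, 0, 0, 0], [80, 0, 0, 0, 0, 0, 0]]

```text
time: 13.93
ee_pos: [0.556, 0.149, 0.0668]
orientation: [-0.0, -0.609, 0.793, 0.0]
contact_force: [0.2, 0.7, -0.8]
gripper_width: 0.0681
gripper_force: 0.0
```

>>> jog_arm:
  motion:
    - [[80, 10, 0, 0, 0, 0, 0], [80, 25, 0, 0, 0, 0, 0], [80, 45, 0, 0, 0, 0, 0], [80, 65, 0, 0, 0, 0, 0], [80, 80, 0, -20, 0, 0, 0], [80, 90, 0, -50, 0, 0, 0], [80, 95, 0, -80, 0, 0, 0], [80, 95, 0, -100, 0, 0, 0]]

```text
time: 14.6
ee_pos: [0.5318, 0.0549, 0.1696]
orientation: [0.001, -0.608, 0.794, -0.001]
contact_force: [1.0, 0.1, 0.9]
gripper_width: 0.0682
gripper_force: 0.0
```

```bash
python3 - <<'E'
from h import *
from cell import bot
s=bot.observe();p=bot.camera_params("wrist");im=bot.camera("wrist");np.save("w6.npy",p,allow_pickle=True)
cv2.imwrite("pics/w6.png",im)
print(s["time"],s["ee_pos"],s["contact_force"])
E
```

```text
14.6 [0.5318 0.0549 0.1696] [0.9781 0.0648 0.8936]
```

View pics/w6.png

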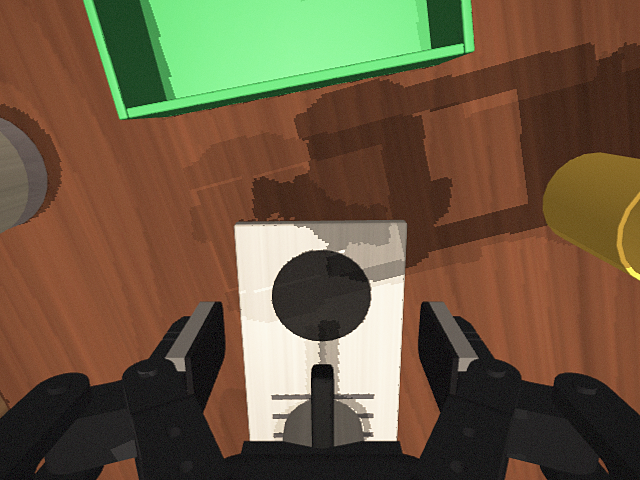

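The wrist view shows the cup released and standing, with its handle end at (321,366) and the mark at (321,296). I'll do a final numeric check and hand in if it fits.

```bash
python3 - <<'E'
from h import *
from cell import bot
p=np.load("w6.npy",allow_pickle=True).item()
h=plane(p,321,366,.077);h2=plane(p,322,430,.077);d=(h2-h)/np.linalg.norm(h2-h);c=h+.096*d
m=plane(p,321.3,296,.01);print("cup",c,"mark",m,np.degrees(np.arctan2(d[1],d[0])))
u=np.array([np.cos(np.radians(76)),np.sin(np.radians(76)),0]);e=np.linalg.norm((m+.115*u-c)[:2]);print(m+.115*u,e)
if e<.006: print(bot.sign_off())
E
```

```text
cup [0.5758 0.2164 0.077 ] mark [0.5487 0.1103 0.01  ] 75.70513393112243
[0.5765 0.2219 0.01  ] 0.005578467120178822
the job is handed in; nothing more can be done
None
```

I stood the steel cup on the mark and released it, then slid it by its handle under the spout and left it there with the handle to the front. I handed the job in at about 15 s; my last camera measurement put the cup about 5.6 mm from the spout's axis (limit 10 mm), and no verdict was returned.

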